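# Load a bearing block and index the drilling jig

### The job

Take the bearing block out of its wooden rest, set it down upright on the open bench and take it again by its other pair of faces, then seat it fully in the nest of the jig's carrier, let go of it there, and only then push the carrier along its rail into the next station, the one under the drill guide, without running past it. Leave the tape, the spool and the paint tin where they are.

Things in the scene. Friction and masses are not known exactly. Their poses are not given: they have to be found in the camera images.
- bearing_block: The workpiece: a plain steel bearing block, 52 mm long (its x) by 34 mm wide (its y) by 50 mm high (its z), about 0.25 kg, with a 20 mm bore running through it along its y at half height. Origin: centre of its underside. Starts upright in the rest; the same when turned half round about z. Free bench to set it on: in line with the rest, to its left or right, between the blue vice (y over 0.04 m) and the litter (y under -0.35 m).
- rest: Fixed wooden rest holding the block at the start. Origin: centre of its underside; axes parallel to the block's then. 90 x 72 mm, floor 8 mm above the bench. Cheeks 8 mm thick, 44 long (x), 48 high above the floor stand 3 mm off the block's +y and -y faces, so it can be gripped there only by its end faces (+x and -x, 52 mm apart), which have just a lip 6 mm high and thick, 3 mm away.
- rail: Fixed aluminium rail of the drilling jig on the bench, 64 mm wide (x), 400 mm long (y), origin at the centre of its underside. The carrier slides along the rail's -y, away from its +y end. Stations (each a pair of small cross ridges) at y = -60 mm, under the drill guide, and y = -120 mm. End stops 29 mm high.
- guide (a point): Centre of the lower end of the fixed steel drill guide (24 mm across), 96 mm above the bench over the middle of the rail, at the rail's y = -60 mm. It hangs in a grey arm 30 mm wide, underside 102 mm, top 116 mm above the bench (guide's top 121 mm), that comes from a column on the rail's +x side.
- carrier (a joint): Carrier's travel in m: 0 at the rail's +y end, growing towards its -y; starts at 0 to 0.04. Stations, where a spring ball drops between two ridges: 0.150 (under the drill guide) and 0.210; travel ends at 0.225. Sliding takes about 1.5 N, riding over a ridge (8 mm either side of a station) up to about 7 N; within 5 mm of a station the spring draws it in and holds it to about 1.5 mm.
- nest (a point): On the carrier: centre of its nest's floor, 34 mm above the bench, axes as the rail's. Takes the block upright, its 52 mm length along the rail (y). Cheeks 8 mm thick, 44 wide (x), 48 high above the floor, 58 mm apart, stand at the block's end faces, so it can be held there only by its bored faces (34 mm apart, facing +x and -x); these have just a lip 6 mm high and thick, 40 mm between lips.
- push_plate (a point): On the carrier: middle of the top edge of the rear (+y) face of its upright push plate, 95 mm to the rail's +y from the nest's centre, 90 mm above the bench; axes as the rail's. Plate 40 mm wide (x), 10 thick (y), standing 56 mm above the carrier's 34 mm high deck. Push its rear face towards the rail's -y, or pinch it.
- tape_roll: bystander: yellow roll of tape lying flat, 56 mm across, 22 mm high; origin centre of underside
- thread_spool: bystander: orange spool standing, 43 mm across, 47 mm high; origin centre of underside
- paint_tin: bystander: small paint tin, 78 mm across, 77 mm high; origin centre of underside
There are look-alikes about, which are no part of the job. What is shaped like the bearing_block but red is not meant.

How it is judged:
By the outcome, as a careful person would: the job done as asked, in the order asked, and still so for the second after the job is handed in, with the robot touching nothing.
It also fails if it takes over 72 s, if anything falls off the work surface, if the arm or the gripper's body presses on something with over 40 N, if the wrist force passes 120 N, or if a joint passes its speed limit or range.

### The arm

A 6-joint arm with a two-finger parallel gripper is mounted at the origin on a cart in front of the work surface, level with it; the furniture and walls round the work are solid. World frame = base frame: x ahead of the robot, y to its left, z up, the work surface at z = 0. Lengths are in m, angles in rad, forces in N, time in s.
With the tool pointing down it reaches from about 0.35 to 0.85 m from the base axis. Payload 8.1 kg.
Tool frame: the origin (TCP) lies at the centre of the arm's flange, where the gripper is bolted on; the fingertips stand 186 mm ahead of it and the grasp point (between the pads) lies 167 mm ahead of it; z points along the fingers, y is the line along which they close (so a half turn about z gives the same grasp; the last joint's range is limited). The gripper opens to 93 mm and grips with 3 to 60 N. Pads are 15 mm wide; open, the fingers measure 128 mm over their backs; the gripper's body (75 mm by 188 mm) begins 65 mm behind the grasp point.
Start: joints at [-1.333, 0.13, 1.488, -0, 1.523, -0.085], TCP at [0.19, -0.569, 0.405] pointing down, gripper open.
Joint ranges: [-2.96, 2.96], [-0.89, 2.26], [0.02, 2.5], [-1.34, 4.48], [0, 2.73], [-2.66, 2.66]. Speed limits (rad/s): [2.39, 2.39, 2.79, 3.14, 3.14, 3.14].

### API

Orientations are given as a rotation vector (axis times angle).
In Python, from plant import robot gives the robot as it stands.
- The arm moves only by the tool apply_moves, never from a script. Its argument "series" is a list of rows, each a list of 2 entries, a list of its own where there are three numbers: the shift along the tool's x, y, z in mm, then the turn, a rotation vector about the tool's x, y, z in rad. A call has 1 to 12 rows; each row shifts and turns the commanded pose from where the row before left it, along the tool's axes as they then stand; what a row does not reach is not made up. A row lasts 1/12 s, in which the tool goes at most 41.7 mm and 7.16 degrees, less where a joint would pass 70% of its speed; a pose out of reach is approached as far as the arm can. A call is refused whole if a number of a shift passes 41.7 or a number of a turn 0.125, either way. A call with a gripper value outside its range is refused whole. "claw" is the opening, from 0 (shut) to 1 (fully open), set as the call begins (left out, the last holds). The fingers move at their own pace and stop on an object; "newtons" is the grip in N (left out, the last holds). Time passes only in rows, so rows that do not move let the fingers close. It gives the time, the measured TCP pose, the force, the opening and the grip force at its end, in the units of the state.
- robot.read_state(): the state, without advancing time (a new reading comes with each control period).
- robot.read_camera(name): name is "scene" or "top"; returns (picture, depth): 420x560x3 uint8, blue, green, red; 420x560 float32, m along the optical axis (not along the pixel's ray), 0 where there is no reading.
- robot.calibration(name): a dict with "fx", "fy", "cx", "cy" (pixels), "D" ([k1, k2, p1, p2, k3] as OpenCV has them; the pictures are not rectified), "extrinsics" (4x4, takes a point from world to camera coordinates). Camera axes: x right, y down, z forward; pixel columns grow to the right and rows downward; lengths in m; the calibration is good to about 2 mm. A picture is of the moment at which its call begins. calibration takes no time and is no camera call.
- robot.close_job(): hands the job in; it is judged then, once.
The state is a dict: "t": time; "q": joint angles; "dq": joint speeds; "joint_torque": joint torques, N m; "tool_pos": TCP position; "orientation": TCP orientation; "force": force on the tool from outside, world axes, zero at the start; "wrist_torque": the same for the moment, N m; "opening": finger opening in m; "gripper_force": force on a finger pad.
Only numpy, scipy, OpenCV 4.12 (cv2) and the standard library are available. Lean on these libraries where they do the work, as an engineer would, in place of code of your own. Each camera call takes 0.05 s, during which the arm holds its last target. There are 200 camera calls.

## Working session

There is one attempt and no reset: what is moved stays moved. The work goes in short steps, Python scripts to look and compute and a tool call to move; the robot and the scene stay as the last step left them, time stands still between calls to the robot, and variables do not carry over. Pictures are saved under pics/ and viewed, at most 10 in all, crops included, and the job is handed in when it is done.

Besides the shell and the picture viewer there is one more tool, called after ">>>" by a JSON object that holds its "name" and its "arguments", one argument or row to a line. apply_moves: Moves the arm, as the interface text tells. Its arguments: {"type":"object","properties":{"series":{"type":"array"},"claw":{"type":"number"},"newtons":{"type":"number"}},"required":["series"]}

```bash
mkdir -p pics; ls
python3 - <<'E'
from plant import robot
import cv2,numpy as np
for n in("scene","top"):
    p,d=robot.read_camera(n); cv2.imwrite(f"pics/{n}0.png",p); np.save(f"pics/{n}0.npy",d)
    c=robot.calibration(n); print(n,{k:np.round(v,4).tolist() for k,v in c.items()})
print(robot.read_state())
E
```

```text
pics
scene {'fx': 457.1423, 'fy': 457.1423, 'cx': 274.86, 'cy': 213.514, 'D': [-0.1002, 0.0, 0.0, 0.0, 0.0], 'extrinsics': [[-0.8981, -0.4397, -0.0032, 0.4469], [-0.2228, 0.4613, -0.8588, 0.246], [0.3791, -0.7707, -0.5122, 0.9712], [0.0, 0.0, 0.0, 1.0]]}
top {'fx': 423.9117, 'fy': 423.9117, 'cx': 276.7657, 'cy': 209.6503, 'D': [-0.039, 0.0, 0.0, 0.0, 0.0], 'extrinsics': [[-0.022, -0.9993, -0.0298, -0.1034], [-0.9815, 0.0272, -0.1894, 0.561], [0.1901, 0.0251, -0.9815, 0.9984], [0.0, 0.0, 0.0, 1.0]]}
{'t': 0.1, 'q': array([-1.33338608e+00,  1.31096377e-01,  1.48914825e+00, -2.06908110e-05,
        1.52298892e+00, -8.54112099e-02]), 'dq': array([ 8.60227287e-05, -6.44014334e-04, -1.75072633e-03,  3.00843040e-05,
        1.67817640e-03, -1.07512145e-03]), 'joint_torque': array([ 2.56320978e-03, -5.61339855e+01, -4.93096983e+01,  7.72124087e-02,
        2.91291723e-02, -2.98138968e-05]), 'tool_pos': array([ 0.19031064, -0.56881049,  0.40379783]), 'orientation': array([-3.09914321e+00, -5.04626599e-01,  2.27951013e-04]), 'force': array([0.59261534, 0.19313535, 0.4287041 ]), 'wrist_torque': array([ 0.03338909, -0.01610293,  0.00960219]), 'gripper_force': 0.0, 'opening': 0.09272647286199176}
```

View pics/scene0.png

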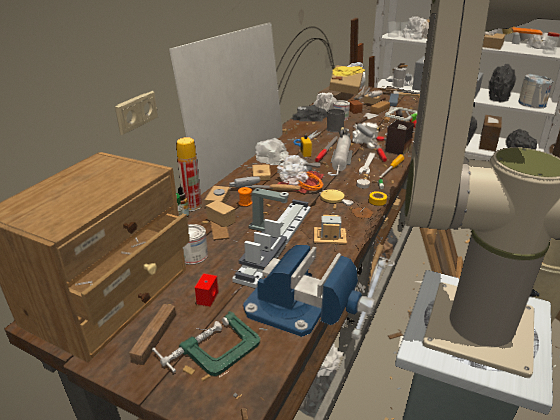

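View pics/top0.png

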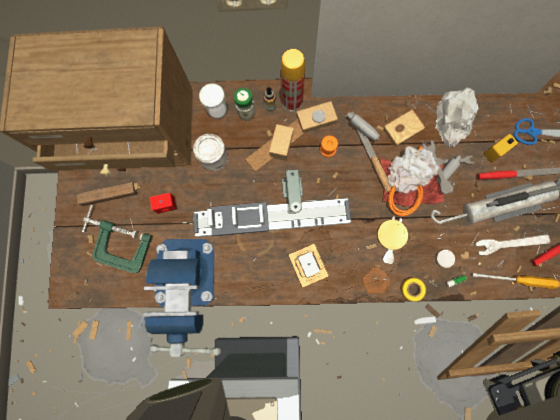

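The top view shows the rest with the block at about (308,265), the rail from (195,220) to (350,210), the carrier at its left (+y) end and the guide near (292,190). The vice is at (180,275). I'll enlarge that region and measure it.

```bash
cat > h.py <<'E'
from plant import robot
import cv2,numpy as np
def cal(n):
    c=robot.calibration(n); K=np.array([[c["fx"],0,c["cx"]],[0,c["fy"],c["cy"]],[0,0,1]]); return K,np.array(c["D"]),np.array(c["extrinsics"])
def ray(n,uv):
    K,D,E=cal(n); uv=np.array(uv,float).reshape(-1,1,2)
    r=cv2.undistortPoints(uv,K,D)[:,0]; r=np.c_[r,np.ones(len(r))]
    R=E[:3,:3]; return -R.T@E[:3,3], r@R
def plane(n,uv,z):
    o,r=ray(n,uv); return o+r*((z-o[2])/r[:,2])[:,None]
def cloud(n,d):
    v,u=np.mgrid[:420,:560]; o,r=ray(n,np.c_[u.ravel(),v.ravel()])
    return (o+r*d.reshape(-1,1)).reshape(420,560,3)
def proj(n,P):
    K,D,E=cal(n); return cv2.projectPoints(np.array(P,float).reshape(-1,3),cv2.Rodrigues(E[:3,:3])[0],E[:3,3],K,D)[0][:,0]
E
python3 - <<'E'
from h import *
p=cv2.imread("pics/top0.png"); d=np.load("pics/top0.npy"); C=cloud("top",d)
a=p[165:295,185:360]; cv2.imwrite("pics/crop1.png",cv2.resize(a,None,fx=4.5,fy=4.5,interpolation=cv2.INTER_CUBIC))
b=cv2.imread("pics/scene0.png")[175:290,220:360]; cv2.imwrite("pics/crop2.png",cv2.resize(b,None,fx=5,fy=5,interpolation=cv2.INTER_CUBIC))
for uv in [(308,265),(230,250),(295,190),(150,250),(340,205),(225,219),(248,216),(300,280)]: print(uv,C[uv[1],uv[0]].round(4))
# block top: height 50..64 near rest
roi=np.zeros((420,560),bool); roi[240:295,280:335]=1
for lo,hi in((.054,.062),(.050,.062),(.004,.012)):
    m=roi&(C[...,2]>lo)&(C[...,2]<hi); P=C[m]; print(lo,hi,m.sum(),P.mean(0).round(4),cv2.minAreaRect((P[:,:2]*1000).astype(np.float32)))
E
```

```text
(308, 265) [ 0.4199 -0.1895  0.0562]
(230, 250) [ 0.4664  0.0066 -0.0017]
(295, 190) [ 0.5915 -0.1627  0.1162]
(150, 250) [0.471  0.2142 0.0012]
(340, 205) [ 0.5741 -0.2794  0.0098]
(225, 219) [0.5414 0.0142 0.034 ]
(248, 216) [ 0.5473 -0.0441  0.0352]
(300, 280) [ 0.386  -0.1704  0.0073]
0.054 0.062 397 [ 0.4226 -0.1907  0.0575] ((422.7384033203125, -191.32615661621094), (51.97942352294922, 55.970794677734375), 21.650516510009766)
0.05 0.062 431 [ 0.4225 -0.1906  0.0571] ((422.7439270019531, -191.35699462890625), (51.99793243408203, 55.99401092529297), 21.82693862915039)
0.004 0.012 497 [ 0.4207 -0.1902  0.0075] ((422.2582702636719, -190.59222412109375), (132.2068634033203, 131.15245056152344), 85.79412841796875)
```

View pics/crop1.png

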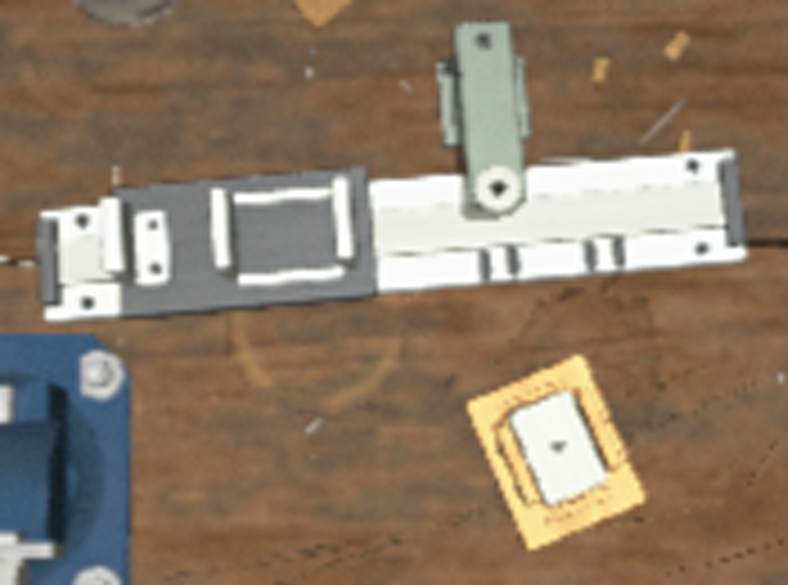

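View pics/crop2.png

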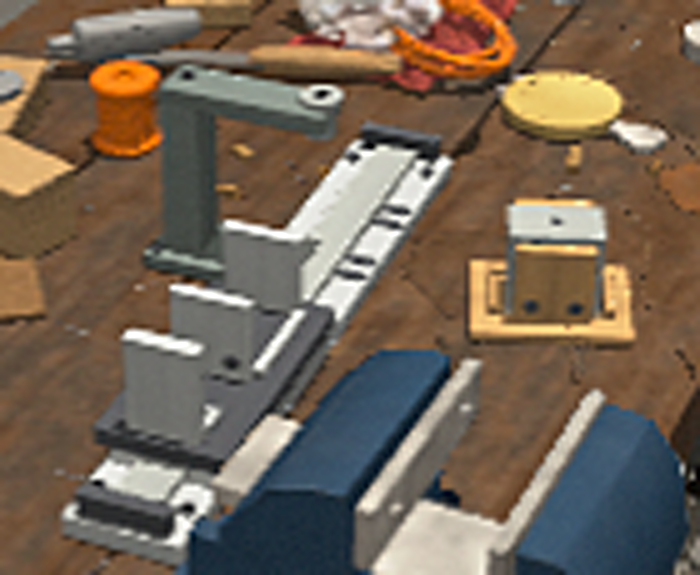

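Crop 1 shows the block's white top centred near (558,450), with its long axis close to vertical in the image, and the cheeks left and right. The carrier's push plate top is at (112,235), the nest cheeks at (222,230) and (343,218), and the guide hole at (497,190). Crop 2 confirms that the carrier is at the +y end.

Run:
```python
from h import *
p=cv2.imread("pics/top0.png"); d=np.load("pics/top0.npy"); C=cloud("top",d)
S=lambda L:[((x+.5)/4.5-.5+185,(y+.5)/4.5-.5+165) for x,y in L]
hsv=cv2.cvtColor(p,cv2.COLOR_BGR2HSV)
def rect(mask,z,name):
    c=max(cv2.findContours(mask.astype(np.uint8),cv2.RETR_EXTERNAL,cv2.CHAIN_APPROX_NONE)[0],key=cv2.contourArea)
    (cx,cy),wh,a=cv2.minAreaRect((plane("top",c.reshape(-1,2),z)[:,:2]*1000).astype(np.float32)); print(name,round(cx,1),round(cy,1),np.round(wh,1),round(a,1))
roi=np.zeros((420,560),bool); roi[240:295,285:332]=1
rect(roi&(hsv[...,1]<60)&(hsv[...,2]>150),.058,"block")
rect(roi&(hsv[...,2]>150)&(hsv[...,0]<30),.008,"rest")
for z,L in((.010,[(43,213),(48,320),(735,152),(746,257)]),(.121,[(497,190)]),(.090,[(101,198),(117,198),(107,272),(122,272)]),(.082,[(213,189),(228,189),(221,271),(232,269)]),(.082,[(334,179),(349,178),(339,259),(353,258)])):
    P=plane("top",S(L),z)[:,:2]*1000; print(z,P.round(1).tolist(),P.mean(0).round(1))
roi=np.zeros((420,560),bool); roi[195:240,190:275]=1
Z=C[...,2]
for lo,hi in((.077,.086),(.086,.095)):
    m=(roi&(Z>lo)&(Z<hi)).astype(np.uint8); n,l,s,c=cv2.connectedComponentsWithStats(m)
    for i in range(1,n):
        if s[i,4]>15: print(lo,s[i,4],C[l==i].mean(0).round(4),c[i].round(1))
P=C[160:200,285:302][(Z[160:200,285:302]>.1)]; print("arm",P.min(0),P.max(0))
```

```text
block 422.3 -191.1 [53.2 35.9] 21.6
rest 422.2 -192.1 [92.4 75.7] 21.7
0.01 [[566.3, 98.3], [504.1, 94.5], [590.9, -300.7], [529.8, -303.6]] [ 547.8 -102.9]
0.121 [[550.4, -161.5]] [ 550.4 -161.5]
0.09 [[558.1, 49.1], [557.9, 40.5], [518.1, 45.6], [517.8, 37.6]] [538.   43.2]
0.082 [[563.0, -9.8], [562.7, -17.9], [518.3, -14.0], [519.2, -19.9]] [540.8 -15.4]
0.082 [[566.6, -75.1], [566.9, -83.1], [523.1, -77.1], [523.4, -84.6]] [545. -80.]
0.077 57 [ 0.5465 -0.0785  0.0816] [260.4 212.6]
0.077 60 [ 0.5404 -0.0131  0.0822] [233.3 215.8]
0.086 69 [0.5391 0.0441 0.09  ] [209.1 216.4]
arm [ 0.35862514 -0.17436632  0.10924692] [ 0.64408743 -0.14225896  1.083027  ]
```

>>> {"name": "apply_moves", "arguments": {
  "series": [
    [[0,0,0],[0,0,-0.125]],
    [[0,0,0],[0,0,-0.125]],
    [[0,0,0],[0,0,-0.125]],
    [[0,0,0],[0,0,-0.125]],
    [[0,0,0],[0,0,-0.125]],
    [[0,0,0],[0,0,-0.125]],
    [[0,0,0],[0,0,-0.125]],
    [[0,0,0],[0,0,-0.125]],
    [[0,0,0],[0,0,-0.125]],
    [[0,0,0],[0,0,-0.125]],
    [[0,0,0],[0,0,-0.125]],
    [[0,0,0],[0,0,-0.125]]
  ],
  "claw": 1
}}

```text
t: 1.1
tool_pos: [0.1903, -0.5689, 0.4041]
orientation: [-1.916, -2.488, -0.001]
force: [-0.2, -0.0, 0.0]
opening: 0.0929
gripper_force: 0.0
```

```bash
cat >> h.py <<'E'
from scipy.spatial.transform import Rotation as Ro
def to(x,y,z,psi):
    "tool-frame shift (mm) with current axes, after which turn about z (rad), to reach TCP x,y,z (m), tool x yaw psi (deg)"
    s=robot.read_state(); R=Ro.from_rotvec(s["orientation"]).as_matrix()
    cur=np.degrees(np.arctan2(R[1,0],R[0,0]))
    print("t",round(s["t"],2),"pos",(s["tool_pos"]*1000).round(1),"yaw",cur.round(2),"tilt",R[:2,2].round(4),"F",s["force"].round(1),"open",round(s["opening"]*1000,1),"grip",round(s["gripper_force"],1),"q",s["q"].round(2))
    dp=(np.array([x,y,z])-s["tool_pos"])*1000
    c,si=np.cos(np.radians(psi)),np.sin(np.radians(psi)); T=np.array([[c,si,0],[si,-c,0],[0,0,-1]])
    print("shift now-axes",(R.T@dp).round(1),"shift target-axes (turn first)",(T.T@dp).round(1),"turn",round(np.radians((cur-psi+180)%360-180),3))
E
python3 -c "
from h import *
to(.4223,-.1915,.30,111.6)"
```

```text
t 1.1 pos [ 190.3 -568.9  404.1] yaw 104.79 tilt [-0.0003  0.0011] F [-0.2 -0.   0. ] open 92.9 grip 0.0 q [-1.33  0.13  1.49 -0.    1.52 -1.59]
shift now-axes [305.5 320.7 104.4] shift target-axes (turn first) [265.5 354.6 104.1] turn -0.119
```

>>> {"name": "apply_moves", "arguments": {
  "series": [
    [[0,0,0],[0,0,-0.119]],
    [[24,32,9],[0,0,0]],
    [[24,32,9],[0,0,0]],
    [[24,32,9],[0,0,0]],
    [[24,32,9],[0,0,0]],
    [[24,32,9],[0,0,0]],
    [[24,32,9],[0,0,0]],
    [[24,32,9],[0,0,0]],
    [[24,32,9],[0,0,0]],
    [[24,32,9],[0,0,0]],
    [[24,32,9],[0,0,0]],
    [[24,32,9],[0,0,0]]
  ]
}}

```text
t: 2.1
tool_pos: [0.4231, -0.1934, 0.3052]
orientation: [-1.774, -2.593, 0.0]
force: [0.0, 0.2, 0.3]
opening: 0.0931
gripper_force: 0.0
```

```bash
python3 -c "
from h import *
to(.4223,-.1915,.208,111.6)
for n in('scene','top'): cv2.imwrite(f'pics/{n}1.png',robot.read_camera(n)[0])
a=cv2.imread('pics/scene1.png')[120:300,230:430];b=cv2.imread('pics/top1.png')[165:345,230:430]
cv2.imwrite('pics/c3.png',cv2.resize(np.hstack([a,b]),None,fx=2,fy=2))"
```

```text
t 2.1 pos [ 423.1 -193.4  305.2] yaw 111.25 tilt [-0.0001  0.    ] F [0.  0.2 0.3] open 93.1 grip 0.0 q [-0.54 -0.17  1.97 -0.    1.34 -0.91]
shift now-axes [ 2.  -0.1 97.2] shift target-axes (turn first) [ 2.  -0.1 97.2] turn -0.006
```

View pics/c3.png

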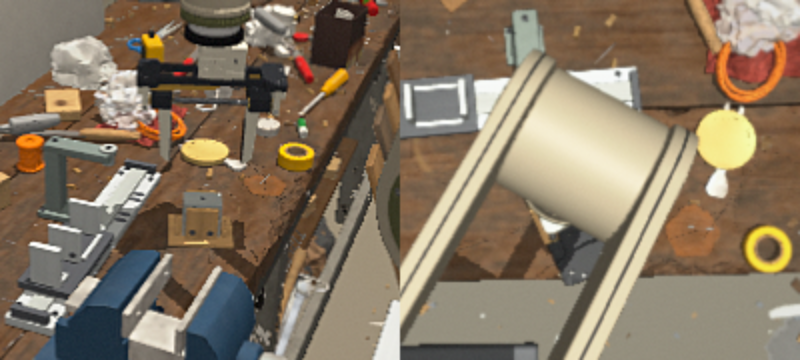

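The scene view shows the open fingers at (165,150) and (247,150), on either side of the block at (203,215). The arm hides the top view. I'll go down.

>>> {"name": "apply_moves", "arguments": {
  "series": [
    [[2,0,20],[0,0,-0.006]],
    [[0,0,20],[0,0,0]],
    [[0,0,20],[0,0,0]],
    [[0,0,15],[0,0,0]],
    [[0,0,10],[0,0,0]],
    [[0,0,7],[0,0,0]],
    [[0,0,5],[0,0,0]],
    [[0,0,0],[0,0,0]],
    [[0,0,0],[0,0,0]]
  ]
}}

```text
t: 2.95
tool_pos: [0.4222, -0.1938, 0.2092]
orientation: [1.766, 2.598, 0.0]
force: [0.1, -0.3, 0.2]
opening: 0.0929
gripper_force: 0.0
```

>>> {"name": "apply_moves", "arguments": {
  "series": [
    [[0,0,0],[0,0,0]],
    [[0,0,0],[0,0,0]],
    [[0,0,0],[0,0,0]],
    [[0,0,0],[0,0,0]],
    [[0,0,0],[0,0,0]],
    [[0,0,0],[0,0,0]],
    [[0,0,0],[0,0,0]],
    [[0,0,0],[0,0,0]]
  ],
  "claw": 0,
  "newtons": 25
}}

```text
t: 3.62
tool_pos: [0.422, -0.1935, 0.2088]
orientation: [1.766, 2.598, 0.0]
force: [1.3, 0.4, 0.9]
opening: 0.0521
gripper_force: 25.0
```

```bash
python3 -c "
from h import *
to(.4223,-.1915,.31,111.6)"
```

```text
t 3.62 pos [ 422.  -193.5  208.8] yaw 111.6 tilt [ 0.0002 -0.0001] F [1.3 0.4 0.9] open 52.1 grip 25.0 q [-0.54 -0.04  2.04  0.    1.14 -0.92]
shift now-axes [   1.7    1.  -101.2] shift target-axes (turn first) [   1.8    1.  -101.2] turn 0.0
```

>>> {"name": "apply_moves", "arguments": {
  "series": [
    [[0,0,-5],[0,0,0]],
    [[0,0,-10],[0,0,0]],
    [[0,0,-15],[0,0,0]],
    [[0,0,-20],[0,0,0]],
    [[0,0,-20],[0,0,0]],
    [[0,0,-20],[0,0,0]],
    [[0,0,-5],[0,0,0]],
    [[30,9,0],[0,0,0]],
    [[32,10,0],[0,0,0]],
    [[32,10,0],[0,0,0]],
    [[26,8,0],[0,0,0]],
    [[8,1,0],[0,0,0]]
  ]
}}

```text
t: 4.62
tool_pos: [0.4095, -0.0576, 0.3031]
orientation: [-1.762, -2.599, -0.001]
force: [-0.5, 0.0, -2.8]
opening: 0.052
gripper_force: 25.0
```

>>> {"name": "apply_moves", "arguments": {
  "series": [
    [[0,0,15],[0,0,0]],
    [[0,0,25],[0,0,0]],
    [[0,0,25],[0,0,0]],
    [[0,0,15],[0,0,0]],
    [[0,0,10],[0,0,0]],
    [[0,0,5],[0,0,0]],
    [[0,0,2],[0,0,0]],
    [[0,0,0],[0,0,0]],
    [[0,0,0],[0,0,0]]
  ]
}}

```text
t: 5.37
tool_pos: [0.4108, -0.0607, 0.2077]
orientation: [1.765, 2.597, 0.001]
force: [0.1, -0.2, -2.3]
opening: 0.0522
gripper_force: 25.0
```

```bash
python3 -c "
from h import *
to(.41,-.06,.2008,111.6)"
```

```text
t 5.37 pos [410.8 -60.7 207.7] yaw 111.59 tilt [ 0.0015 -0.0004] F [ 0.1 -0.2 -2.3] open 52.2 grip 25.0 q [-0.27 -0.19  2.18 -0.    1.15 -0.65]
shift now-axes [ 1.  -0.4  6.9] shift target-axes (turn first) [ 1.  -0.4  6.9] turn -0.0
```

>>> {"name": "apply_moves", "arguments": {
  "series": [
    [[0,0,3],[0,0,0]],
    [[0,0,2],[0,0,0]],
    [[0,0,1],[0,0,0]],
    [[0,0,0.5],[0,0,0]],
    [[0,0,0],[0,0,0]],
    [[0,0,0],[0,0,0]],
    [[0,0,0],[0,0,0]]
  ]
}}

```text
t: 5.95
tool_pos: [0.4104, -0.0606, 0.2008]
orientation: [1.765, 2.598, 0.0]
force: [-2.1, 0.9, 5.6]
opening: 0.0519
gripper_force: 25.0
```

>>> {"name": "apply_moves", "arguments": {
  "series": [
    [[0,0,0],[0,0,0]],
    [[0,0,0],[0,0,0]],
    [[0,0,0],[0,0,0]],
    [[0,0,0],[0,0,0]],
    [[0,0,0],[0,0,0]],
    [[0,0,0],[0,0,0]],
    [[0,0,-15],[0,0,0]],
    [[0,0,-30],[0,0,0]],
    [[0,0,-35],[0,0,0]],
    [[0,0,-25],[0,0,0]]
  ],
  "claw": 1
}}

```text
t: 6.78
tool_pos: [0.4103, -0.0605, 0.3076]
orientation: [1.765, 2.598, 0.001]
force: [0.6, -0.7, 0.1]
opening: 0.093
gripper_force: 0.0
```

>>> {"name": "apply_moves", "arguments": {
  "series": [
    [[0,0,0],[0,0,0.125]],
    [[0,0,0],[0,0,0.125]],
    [[0,0,0],[0,0,0.125]],
    [[0,0,0],[0,0,0.125]],
    [[0,0,0],[0,0,0.125]],
    [[0,0,0],[0,0,0.125]],
    [[0,0,0],[0,0,0.125]],
    [[0,0,0],[0,0,0.125]],
    [[0,0,0],[0,0,0.125]],
    [[0,0,0],[0,0,0.125]],
    [[0,0,0],[0,0,0.125]],
    [[0,0,0],[0,0,0.125]]
  ]
}}

```text
t: 7.78
tool_pos: [0.4101, -0.0605, 0.3051]
orientation: [-3.065, -0.688, 0.0]
force: [-0.2, 0.0, 0.4]
opening: 0.0929
gripper_force: 0.0
```

```bash
python3 -c "
from h import *
to(.41,-.06,.2008,21.6)
for n in('scene','top'):
    p,d=robot.read_camera(n); cv2.imwrite(f'pics/{n}2.png',p); np.save(f'pics/{n}2.npy',d)
print(proj('scene',[.41,-.06,.05]),proj('top',[.41,-.06,.05]))
a=cv2.imread('pics/scene2.png')[170:300,220:380];b=cv2.imread('pics/top2.png')[190:320,180:340]
cv2.imwrite('pics/c4.png',cv2.resize(np.hstack([a,b]),None,fx=2.5,fy=2.5))"
```

```text
t 7.78 pos [410.1 -60.5 305.1] yaw 25.3 tilt [-0.0001  0.0001] F [-0.2  0.   0.4] open 92.9 grip 0.0 q [-0.27 -0.33  2.1   0.    1.37  0.86]
shift now-axes [ 1.000e-01 -5.000e-01  1.043e+02] shift target-axes (turn first) [  0.   -0.5 104.3] turn 0.065
[[316.5763857  246.95457825]] [[254.4869851 270.5490245]]
```

View pics/c4.png

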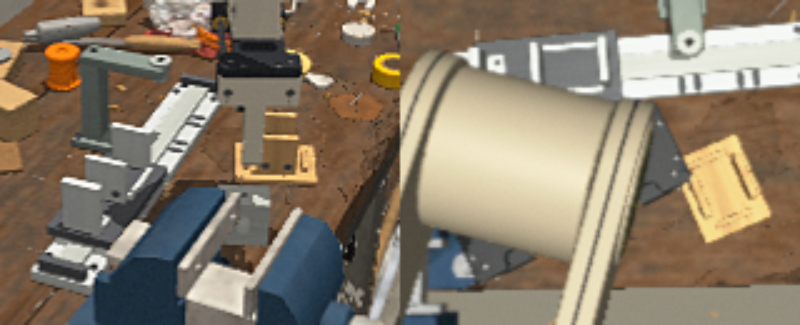

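The block stands upright on the bench at (245,215) in the left half, and the rest is empty. I'll regrip by the bored faces.

>>> {"name": "apply_moves", "arguments": {
  "series": [
    [[0,0,15],[0,0,0.065]],
    [[0,0,25],[0,0,0]],
    [[0,0,25],[0,0,0]],
    [[0,0,15],[0,0,0]],
    [[0,0,10],[0,0,0]],
    [[0,0,7],[0,0,0]],
    [[0,0,5],[0,0,0]],
    [[0,0,2],[0,0,0]],
    [[0,0,0],[0,0,0]],
    [[0,0,0],[0,0,0]]
  ]
}}

```text
t: 8.72
tool_pos: [0.4107, -0.0606, 0.202]
orientation: [3.084, 0.598, 0.002]
force: [-0.2, -0.7, 0.3]
opening: 0.0928
gripper_force: 0.0
```

>>> {"name": "apply_moves", "arguments": {
  "series": [
    [[0,0,0],[0,0,0]],
    [[0,0,0],[0,0,0]],
    [[0,0,0],[0,0,0]],
    [[0,0,0],[0,0,0]],
    [[0,0,0],[0,0,0]],
    [[0,0,0],[0,0,0]],
    [[0,0,0],[0,0,0]],
    [[0,0,0],[0,0,0]],
    [[0,0,0],[0,0,0]]
  ],
  "claw": 0,
  "newtons": 25
}}

```text
t: 9.47
tool_pos: [0.4101, -0.0605, 0.2012]
orientation: [-3.084, -0.598, 0.0]
force: [0.1, -0.4, 0.1]
opening: 0.0377
gripper_force: 0.0
```

```bash
python3 -c "
from h import *
to(.4104,-.0606,.2008,21.6)"
```

```text
t 9.47 pos [410.1 -60.5 201.2] yaw 21.93 tilt [-0.0001  0.    ] F [ 0.1 -0.4  0.1] open 37.7 grip 0.0 q [-0.27 -0.18  2.18  0.    1.14  0.92]
shift now-axes [0.2 0.2 0.4] shift target-axes (turn first) [0.2 0.2 0.4] turn 0.006
```

>>> {"name": "apply_moves", "arguments": {
  "series": [
    [[0,0,0],[0,0,0]],
    [[0,0,0],[0,0,0]],
    [[0,0,0],[0,0,0]],
    [[0,0,0],[0,0,0]]
  ]
}}

```text
t: 9.8
tool_pos: [0.4101, -0.0604, 0.2012]
orientation: [-3.084, -0.598, 0.0]
force: [-0.2, 1.1, 0.5]
opening: 0.0337
gripper_force: 25.0
```

>>> {"name": "apply_moves", "arguments": {
  "series": [
    [[0,0,-10],[0,0,0]],
    [[0,0,-20],[0,0,0]],
    [[0,0,-30],[0,0,0]],
    [[0,0,-30],[0,0,0]],
    [[0,0,-30],[0,0,0]],
    [[0,0,-10],[0,0,0]],
    [[0,0,0],[0,0,0]]
  ]
}}

```text
t: 10.38
tool_pos: [0.4112, -0.0608, 0.3346]
orientation: [3.081, 0.597, 0.009]
force: [0.5, -0.4, -2.8]
opening: 0.0334
gripper_force: 25.0
```

>>> {"name": "apply_moves", "arguments": {
  "series": [
    [[0,0,0],[0,0,-0.125]],
    [[0,0,0],[0,0,-0.125]],
    [[0,0,0],[0,0,-0.125]],
    [[0,0,0],[0,0,-0.125]],
    [[0,0,0],[0,0,-0.125]],
    [[0,0,0],[0,0,-0.125]],
    [[0,0,0],[0,0,-0.125]],
    [[0,0,0],[0,0,-0.125]],
    [[0,0,0],[0,0,-0.125]],
    [[0,0,0],[0,0,-0.125]],
    [[0,0,0],[0,0,0]]
  ]
}}

```text
t: 11.3
tool_pos: [0.4094, -0.0603, 0.3287]
orientation: [-2.142, -2.293, 0.003]
force: [-0.7, -0.7, -2.7]
opening: 0.0335
gripper_force: 25.0
```

```bash
python3 -c "
from h import *
to(.5435,-.0463,.30,93.6)"
```

```text
t 11.3 pos [409.4 -60.3 328.7] yaw 93.91 tilt [-0.0036  0.0009] F [-0.7 -0.7 -2.7] open 33.5 grip 25.0 q [-0.27 -0.35  2.07 -0.    1.42 -0.34]
shift now-axes [  4.8 134.8  28.2] shift target-axes (turn first) [  5.6 134.7  28.7] turn 0.005
```

>>> {"name": "apply_moves", "arguments": {
  "series": [
    [[1,25,3],[0,0,0.005]],
    [[1,35,5],[0,0,0]],
    [[1,35,6],[0,0,0]],
    [[1,25,5],[0,0,0]],
    [[1.5,12,5],[0,0,0]],
    [[0,2.5,4],[0,0,0]],
    [[0,0,0],[0,0,0]],
    [[0,0,0],[0,0,0]],
    [[0,0,0],[0,0,0]]
  ]
}}

```text
t: 12.05
tool_pos: [0.5432, -0.0473, 0.3028]
orientation: [-2.158, -2.282, 0.001]
force: [-0.0, -0.0, -2.4]
opening: 0.0343
gripper_force: 25.0
```

```bash
python3 -c "
from h import *
to(.5435,-.0463,.30,93.6)
for n in('scene','top'):
    p,d=robot.read_camera(n); cv2.imwrite(f'pics/{n}3.png',p); np.save(f'pics/{n}3.npy',d)
# expected block corners bottom, and nest cheek tops
s=robot.read_state();c=s['tool_pos'];a=np.radians(93.6);X=np.array([np.cos(a),np.sin(a),0]);Y=np.array([-X[1],X[0],0])
B=[c-[0,0,.2008]+i*.026*X+j*.017*Y+[0,0,k] for i in(-1,1) for j in(-1,1) for k in (0,.05)]
n=np.array([.5435,-.0463,.082]); N=[n+i*e*X+j*.022*Y for i in(-1,1) for e in(.029,.037) for j in(-1,1)]
p=cv2.imread('pics/scene3.png'); q=cv2.resize(p[190:290,220:330],None,fx=6,fy=6,interpolation=cv2.INTER_CUBIC)
for P,col in((B,(0,0,255)),(N,(0,255,0))):
    for u,v in proj('scene',P): cv2.circle(q,(int((u-220+.5)*6),int((v-190+.5)*6)),3,col,-1)
cv2.imwrite('pics/c5.png',q)"
```

```text
t 12.05 pos [543.2 -47.3 302.8] yaw 93.18 tilt [-0.0012  0.0001] F [-0.  -0.  -2.4] open 34.3 grip 25.0 q [-0.18  0.06  1.76 -0.    1.33 -0.24]
shift now-axes [1.  0.3 2.8] shift target-axes (turn first) [1.  0.3 2.8] turn -0.007
```

View pics/c5.png

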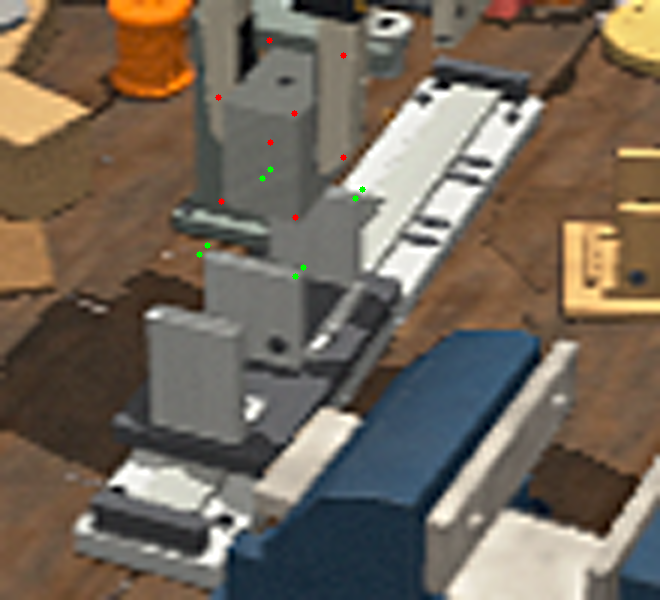

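The red dots (expected block) sit about 7 zoomed pixels left of the seen block. The green dots (expected cheek tops) sit about 4 left of the seen cheeks. That's consistent to about 1 mm, so I'll compare the faces by depth.

Run:
```python
from h import *
a=np.radians(3.6); ex=np.array([np.cos(a),np.sin(a),0]); ey=np.array([-ex[1],ex[0],0]); n0=np.array([.5435,-.0463,0])
C=cloud("scene",np.load("pics/scene3.npy"))-n0
X,Y,Z=C@ex*1000,C@ey*1000,C[...,2]*1000
def face(name,y0,zlo,zhi,tol=5):
    m=np.zeros(X.shape,bool); m[190:290,235:300]=1
    m&=(abs(Y-y0)<tol)&(Z>zlo)&(Z<zhi)&(abs(X)<32)
    # slope of y vs x gives yaw
    k,b=np.polyfit(X[m],Y[m],1)
    ext=[(X[v][m[v]].min(),X[v][m[v]].max()) for v in range(420) if m[v].sum()>6]
    e=np.median(ext,0); print(name,m.sum(),"y",np.median(Y[m]).round(1),"x",e.round(1),"mid",e.mean().round(1),"slope",k.round(3))
face("block +y",26,105,145); face("near cheek rear",37,50,78); face("far cheek inner",-29,60,80); face("plate",95,50,86)
C=cloud("top",np.load("pics/top0.npy"))-n0
X,Y,Z=C@ex*1000,C@ey*1000,C[...,2]*1000
for nm,y0 in(("near",33),("far",-33),("plate",90)):
    m=(abs(Y-y0)<9)&(abs(X)<30)&(Z>76)&(Z<94); print(nm,m.sum(),np.median(X[m]).round(1),np.median(Y[m]).round(1),(X[m].min()+X[m].max())/2)
```

```text
block +y 184 y 26.0 x [-18.1  14.3] mid -1.9 slope -0.009
near cheek rear 140 y 36.8 x [-21.   18.6] mid -1.2 slope 0.003
far cheek inner 60 y -29.3 x [-22.    5.1] mid -8.5 slope 0.017
plate 182 y 94.8 x [-20.5  16.9] mid -1.8 slope 0.004
near 61 -1.7 33.3 -0.23482870102781206
far 60 0.4 -32.5 1.5826652985050043
plate 83 -0.1 89.9 0.5650177037737869
```

Block and nest agree to within about 0.5 mm in both directions. I'll go straight down with a tiny turn.

>>> {"name": "apply_moves", "arguments": {
  "series": [
    [[0,0.4,6],[0,0,-0.008]],
    [[0,0,8],[0,0,0]],
    [[0,0,8],[0,0,0]],
    [[0,0,8],[0,0,0]],
    [[0,0,8],[0,0,0]],
    [[0,0,8],[0,0,0]],
    [[0,0,6],[0,0,0]],
    [[0,0,4],[0,0,0]],
    [[0,0,0],[0,0,0]],
    [[0,0,0],[0,0,0]]
  ]
}}

```text
t: 12.98
tool_pos: [0.5445, -0.0472, 0.247]
orientation: [-2.148, -2.292, 0.0]
force: [0.3, 0.6, -2.0]
opening: 0.034
gripper_force: 25.0
```

```bash
python3 -c "
from h import *
to(.5435,-.0463,.2348,93.6)"
```

```text
t 12.98 pos [544.5 -47.2 247. ] yaw 93.72 tilt [-0.0005  0.0001] F [ 0.3  0.6 -2. ] open 34.0 grip 25.0 q [-0.18  0.12  1.8   0.    1.22 -0.25]
shift now-axes [ 0.9 -0.9 12.2] shift target-axes (turn first) [ 0.9 -0.9 12.2] turn 0.002
```

>>> {"name": "apply_moves", "arguments": {
  "series": [
    [[0,-0.7,2],[0,0,0]],
    [[0,0,3],[0,0,0]],
    [[0,0,3],[0,0,0]],
    [[0,0,2],[0,0,0]],
    [[0,0,1],[0,0,0]],
    [[0,0,0.5],[0,0,0]],
    [[0,0,0],[0,0,0]],
    [[0,0,0],[0,0,0]],
    [[0,0,0],[0,0,0]]
  ]
}}

```text
t: 13.73
tool_pos: [0.5439, -0.0472, 0.2359]
orientation: [2.148, 2.292, 0.0]
force: [0.5, -0.8, -2.6]
opening: 0.0337
gripper_force: 25.0
```

>>> {"name": "apply_moves", "arguments": {
  "series": [
    [[0,0,0.6],[0,0,0]],
    [[0,0,0.6],[0,0,0]],
    [[0,0,0.3],[0,0,0]],
    [[0,0,0],[0,0,0]],
    [[0,0,0],[0,0,0]],
    [[0,0,0],[0,0,0]]
  ]
}}

```text
t: 14.23
tool_pos: [0.544, -0.0473, 0.2352]
orientation: [2.148, 2.292, 0.0]
force: [-3.7, 0.1, 6.2]
opening: 0.034
gripper_force: 25.0
```

>>> {"name": "apply_moves", "arguments": {
  "series": [
    [[0,0,0],[0,0,0]],
    [[0,0,0],[0,0,0]],
    [[0,0,0],[0,0,0]],
    [[0,0,0],[0,0,0]],
    [[0,0,0],[0,0,0]],
    [[0,0,0],[0,0,0]],
    [[0,0,-15],[0,0,0]],
    [[0,0,-25],[0,0,0]],
    [[0,0,-30],[0,0,0]],
    [[0,0,-20],[0,0,0]],
    [[0,0,0],[0,0,0]],
    [[0,0,0],[0,0,0]]
  ],
  "claw": 1
}}

```text
t: 15.23
tool_pos: [0.5444, -0.0474, 0.3259]
orientation: [2.146, 2.29, 0.003]
force: [-0.0, -0.5, 0.3]
opening: 0.0929
gripper_force: 0.0
```

Run:
```python
from h import *
C=cloud("top",np.load("pics/top0.npy")); 
for x0,x1 in((.40,.44),(.44,.46),(.46,.48),(.48,.50),(.50,.52)):
    m=(C[...,0]>x0)&(C[...,0]<x1)&(C[...,1]>.0)&(C[...,1]<.17)&(C[...,2]<.3); print(x0,C[m][:,2].max().round(3))
p,d=robot.read_camera("scene"); np.save("pics/s4.npy",d); cv2.imwrite("pics/scene4.png",p)
cv2.imwrite("pics/c6.png",cv2.resize(p[160:300,210:390],None,fx=4,fy=4))
a=np.radians(3.6); e=np.array([-np.sin(a),np.cos(a)]); P=np.array([.5435,-.0463])+.125*e
to(P[0],P[1],.325,93.6)
```

```text
0.4 0.145
0.44 0.109
0.46 0.092
0.48 0.025
0.5 0.085
t 15.28 pos [543.8 -47.2 324.1] yaw 93.72 tilt [ 0.0005 -0.0001] F [ 0.5 -0.6 -1.3] open 93.2 grip 0.0 q [-0.18  0.04  1.74  0.    1.37 -0.25]
shift now-axes [126.   -0.   -0.9] shift target-axes (turn first) [126.   -0.3  -0.9] turn 0.002
```

View pics/c6.png

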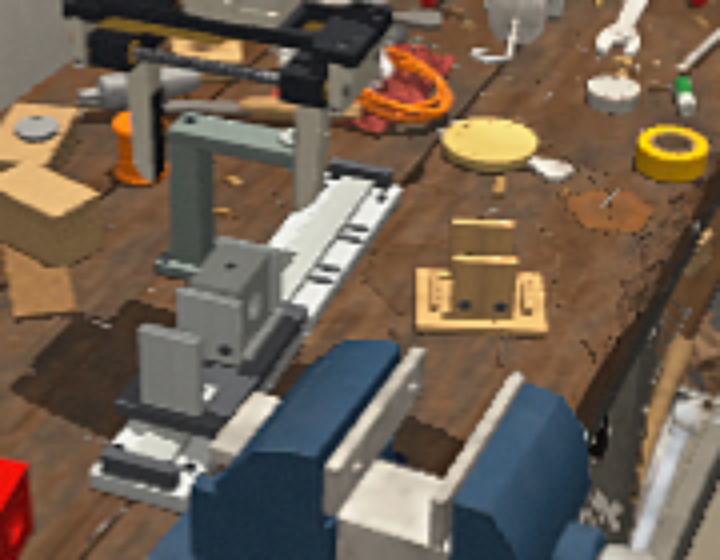

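The block sits level in the nest at (240,275), with its top just above the cheeks, and the gripper is free. Next I'll go behind the push plate with the fingers shut.

>>> {"name": "apply_moves", "arguments": {
  "series": [
    [[20,0,0],[0,0,0]],
    [[30,0,0],[0,0,0]],
    [[32,0,0],[0,0,0]],
    [[30,0,0],[0,0,0]],
    [[14,0,0],[0,0,0]],
    [[0,0,10],[0,0,0]],
    [[0,0,20],[0,0,0]],
    [[0,0,20],[0,0,0]],
    [[0,0,15],[0,0,0]],
    [[0,0,8],[0,0,0]],
    [[0,0,0],[0,0,0]],
    [[0,0,0],[0,0,0]]
  ],
  "claw": 0,
  "newtons": 10
}}

```text
t: 16.28
tool_pos: [0.5352, 0.0779, 0.2502]
orientation: [-2.148, -2.291, 0.003]
force: [-0.6, 0.1, 1.0]
opening: 0.0174
gripper_force: 0.0
```

Run:
```python
from h import *
a=np.radians(3.6); e=np.array([-np.sin(a),np.cos(a)])
for r in(.1025,): 
    P=np.array([.5435,-.0463])+r*e; to(P[0],P[1],.252,93.6)
```

```text
t 16.28 pos [535.2  77.9 250.2] yaw 93.69 tilt [-0.0023 -0.0003] F [-0.6  0.1  1. ] open 17.4 grip 0.0 q [ 0.05  0.1   1.81 -0.    1.23 -0.01]
shift now-axes [-22.    0.4  -1.8] shift target-axes (turn first) [-22.    0.4  -1.8] turn 0.002
```

>>> {"name": "apply_moves", "arguments": {
  "series": [
    [[-8,0,0],[0,0,0]],
    [[-6,0,0],[0,0,0]],
    [[-3,0,0],[0,0,0]],
    [[-2,0,0],[0,0,0]],
    [[-2,0,0],[0,0,0]],
    [[-2,0,0],[0,0,0]],
    [[-2,0,0],[0,0,0]],
    [[-2,0,0],[0,0,0]],
    [[0,0,0],[0,0,0]]
  ]
}}

```text
t: 17.03
tool_pos: [0.5374, 0.0513, 0.2513]
orientation: [2.148, 2.292, -0.0]
force: [0.9, 0.2, 0.5]
opening: 0.0005
gripper_force: 0.0
```

>>> {"name": "apply_moves", "arguments": {
  "series": [
    [[-4,0,0],[0,0,0]],
    [[-6,0,0],[0,0,0]],
    [[-8,0,0],[0,0,0]],
    [[-8,0,0],[0,0,0]],
    [[-8,0,0],[0,0,0]],
    [[-8,0,0],[0,0,0]],
    [[-8,0,0],[0,0,0]],
    [[-8,0,0],[0,0,0]],
    [[-6,0,0],[0,0,0]],
    [[-4,0,0],[0,0,0]],
    [[-2,0,0],[0,0,0]],
    [[0,0,0],[0,0,0]]
  ]
}}

```text
t: 18.03
tool_pos: [0.542, -0.0188, 0.2511]
orientation: [2.149, 2.292, -0.0]
force: [0.3, -0.1, -0.3]
opening: 0.0004
gripper_force: 0.0
```

```bash
cat > m.py <<'E'
from h import *
import sys
a=np.radians(3.6); ex=np.array([np.cos(a),np.sin(a),0]); ey=np.array([-ex[1],ex[0],0]); n0=np.array([.5435,-.0463,0])
s=robot.read_state(); r=(s["tool_pos"]-n0)@ey*1000; print("tool rail y",r.round(1),"x",((s["tool_pos"]-n0)@ex*1000).round(1),"F rail y",(s["force"]@ey).round(1),"z",s["tool_pos"][2].round(4),"t",s["t"])
p,d=robot.read_camera("scene"); cv2.imwrite(f"pics/{sys.argv[1]}.png",p)
C=cloud("scene",d)-n0; X,Y,Z=C@ex*1000,C@ey*1000,C[...,2]*1000
m=(abs(X)<18)&(Z>40)&(Z<86)&(Y>-150)&(Y<110)
h,_=np.histogram(Y[m],np.arange(-150,111,2)); 
for i in np.where(h>25)[0]: q=m&(Y>=-150+2*i-1.5)&(Y<-150+2*i+3.5); print(-150+2*i,h[i],np.median(Y[q]).round(1))
E
python3 m.py s5
```

```text
tool rail y 27.5 x 0.2 F rail y -0.2 z 0.2511 t 18.0333
-42 32 -40.4
-40 40 -39.1
18 44 18.8
36 35 37.1
```

Run:
```python
from h import *
a=np.radians(3.6); ex=np.array([np.cos(a),np.sin(a),0]); ey=np.array([-ex[1],ex[0],0]); n0=np.array([.5435,-.0463,0])
for f,n in(("s4","scene"),("scene0","scene")):
    C=cloud(n,np.load(f"pics/{f}.npy"))-n0; X,Y,Z=C@ex*1000,C@ey*1000,C[...,2]*1000
    m=(X>5)&(X<80)&(Z>104)&(Z<113)&(Y>-112)&(Y<-90); print(n,m.sum(),np.median(Y[m]),np.percentile(Y[m],[20,80]),Y[m].max())
    for y0,nm in((95,"plate"),(37,"cheek")):
        m=(abs(X)<18)&(Z>50)&(Z<(86 if y0==95 else 78))&(abs(Y-y0)<5); print(nm,np.median(Y[m]))
C=cloud("top",np.load("pics/top0.npy"))-n0; X,Y,Z=C@ex*1000,C@ey*1000,C[...,2]*1000
m=(X>15)&(X<60)&(Z>110)&(Z<122)&(abs(Y+116)<30); print("top arm",m.sum(),Y[m].min(),Y[m].max(),np.median(Y[m]))
```

```text
scene 72 -101.26953215820157 [-103.47965847  -99.60557517] -97.63799032248096
plate 94.95928401737459
cheek 36.95542730362049
scene 75 -101.1750175238903 [-102.6306292   -99.65122805] -95.65560249096495
plate 94.83739285722014
cheek 36.79542716821965
top arm 240 -130.3029118732911 -100.54305381673325 -115.26069393230505
```

>>> {"name": "apply_moves", "arguments": {
  "series": [
    [[-3,0,0],[0,0,0]],
    [[-4,0,0],[0,0,0]],
    [[-4,0,0],[0,0,0]],
    [[-4,0,0],[0,0,0]],
    [[-4,0,0],[0,0,0]],
    [[-3,0,0],[0,0,0]],
    [[-2,0,0],[0,0,0]],
    [[-1.5,0,0],[0,0,0]],
    [[-1,0,0],[0,0,0]],
    [[-1,0,0],[0,0,0]],
    [[0,0,0],[0,0,0]]
  ]
}}

```text
t: 19.0
tool_pos: [0.5436, -0.0453, 0.2512]
orientation: [-2.147, -2.292, -0.001]
force: [-0.6, 5.1, 0.2]
opening: 0.0006
gripper_force: 2.3
```

>>> {"name": "apply_moves", "arguments": {
  "series": [
    [[-1,0,0],[0,0,0]],
    [[-1,0,0],[0,0,0]],
    [[-1,0,0],[0,0,0]],
    [[-1,0,0],[0,0,0]],
    [[-1,0,0],[0,0,0]],
    [[0,0,0],[0,0,0]]
  ]
}}

```text
t: 19.5
tool_pos: [0.544, -0.0501, 0.2511]
orientation: [-2.147, -2.293, -0.0]
force: [-0.9, 2.4, -0.5]
opening: 0.0008
gripper_force: 1.5
```

```bash
python3 m.py s6
```

```text
tool rail y -3.8 x 0.2 F rail y 2.5 z 0.2511 t 19.5
-72 29 -70.4
-70 43 -69.2
-14 30 -12.5
4 28 5.3
```

>>> {"name": "apply_moves", "arguments": {
  "series": [
    [[-1,0,0],[0,0,0]],
    [[-1,0,0],[0,0,0]],
    [[-1,0,0],[0,0,0]],
    [[-1,0,0],[0,0,0]],
    [[-1,0,0],[0,0,0]],
    [[0,0,0],[0,0,0]],
    [[0,0,0],[0,0,0]]
  ]
}}

```text
t: 20.13
tool_pos: [0.5446, -0.0562, 0.2516]
orientation: [2.148, 2.291, 0.0]
force: [0.3, 0.5, -0.2]
opening: 0.0007
gripper_force: 0.0
```

```bash
python3 m.py s7
```

```text
tool rail y -10.0 x 0.5 F rail y 0.5 z 0.2516 t 20.1333
-80 37 -78.4
-78 37 -77.2
-20 27 -18.5
-2 27 -0.6
```

>>> {"name": "apply_moves", "arguments": {
  "series": [
    [[-0.5,0,0],[0,0,0]],
    [[-0.5,0,0],[0,0,0]],
    [[0,0,0],[0,0,0]],
    [[0,0,0],[0,0,0]]
  ]
}}

```text
t: 20.52
tool_pos: [0.5445, -0.0568, 0.2513]
orientation: [2.148, 2.292, 0.0]
force: [-0.6, 0.6, -0.5]
opening: 0.0002
gripper_force: 0.0
```

```bash
cat >> m.py <<'E'
k=np.median(Y[m&(abs(Y+20)<6)]); 
for zlo,zhi,nm,y0,t in((50,86,"plate",-20,95),(50,78,"cheek",-78,36.9)):
    q=(abs(X)<18)&(Z>zlo)&(Z<zhi)&(abs(Y-y0)<5); print(nm,"nest y",(np.median(Y[q])-t).round(2))
E
python3 m.py s8
```

```text
tool rail y -10.5 x 0.3 F rail y 0.6 z 0.2513 t 20.5167
-78 32 -76.9
-76 30 -75.8
-20 31 -19.0
-2 28 -1.2
plate nest y -114.57
cheek nest y -114.56
```

>>> {"name": "apply_moves", "arguments": {
  "series": [
    [[5,0,0],[0,0,0]],
    [[15,0,0],[0,0,0]],
    [[15,0,0],[0,0,0]],
    [[0,0,-20],[0,0,0]],
    [[0,0,-40],[0,0,0]],
    [[0,0,-40],[0,0,0]],
    [[0,0,-30],[0,0,0]],
    [[20,0,0],[0,0,0]],
    [[0,0,0],[0,0,0]],
    [[0,0,0],[0,0,0]]
  ]
}}

```text
t: 21.4
tool_pos: [0.5408, -0.0011, 0.3814]
orientation: [2.146, 2.294, 0.0]
force: [-0.1, 0.1, -1.2]
opening: 0.0003
gripper_force: 0.0
```

```bash
python3 m.py s9; python3 -c "
import cv2
p=cv2.imread('pics/s9.png'); cv2.imwrite('pics/c9.png',cv2.resize(p[160:300,210:390],None,fx=4,fy=4))"
```

```text
tool rail y 45.3 x 0.1 F rail y 0.1 z 0.3814 t 21.4
-80 38 -78.3
-78 48 -76.9
-76 33 -76.0
-22 50 -20.2
-20 71 -19.0
-18 34 -18.2
plate nest y -114.26
cheek nest y -114.13
```

View pics/c9.png

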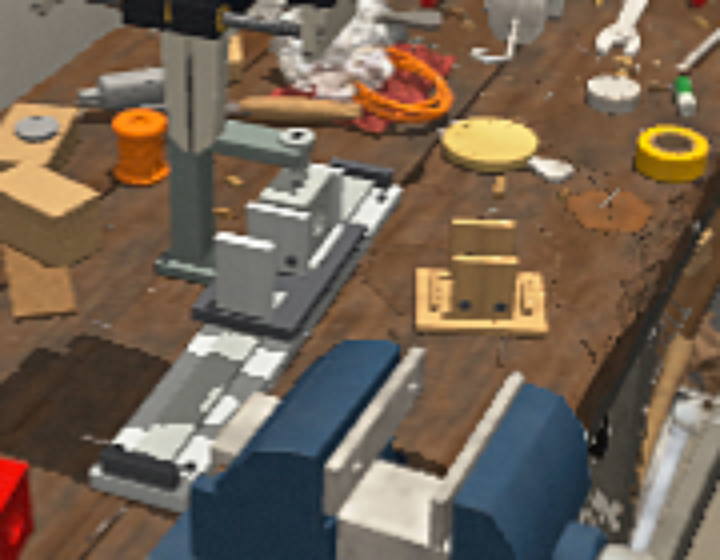

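The carrier is under the guide with the block in the nest. It reads about 1–2 mm short of centre, so I'll give it a gentle nudge.

>>> {"name": "apply_moves", "arguments": {
  "series": [
    [[0,0,30],[0,0,0]],
    [[0,0,40],[0,0,0]],
    [[0,0,40],[0,0,0]],
    [[0,0,20],[0,0,0]],
    [[-15,0,0],[0,0,0]],
    [[-20,0,0],[0,0,0]],
    [[-10,0,0],[0,0,0]],
    [[-5,0,0],[0,0,0]],
    [[-3,0,0],[0,0,0]],
    [[0,0,0],[0,0,0]]
  ]
}}

```text
t: 22.28
tool_pos: [0.5443, -0.0552, 0.2512]
orientation: [-2.149, -2.291, -0.0]
force: [0.5, 0.3, -0.0]
opening: 0.0005
gripper_force: 0.0
```

```bash
python3 m.py s10
```

```text
tool rail y -8.9 x 0.3 F rail y 0.2 z 0.2512 t 22.2833
-80 34 -78.3
-78 43 -77.2
-22 26 -20.2
-20 26 -19.2
0 28 1.1
plate nest y -114.4
cheek nest y -113.91
```

>>> {"name": "apply_moves", "arguments": {
  "series": [
    [[-0.6,0,0],[0,0,0]],
    [[-0.6,0,0],[0,0,0]],
    [[-0.6,0,0],[0,0,0]],
    [[0,0,0],[0,0,0]],
    [[0,0,0],[0,0,0]]
  ]
}}

```text
t: 22.75
tool_pos: [0.5445, -0.0563, 0.2513]
orientation: [2.148, 2.293, 0.0]
force: [-0.5, 0.8, 0.8]
opening: -0.0
gripper_force: 0.0
```

>>> {"name": "apply_moves", "arguments": {
  "series": [
    [[-0.5,0,0],[0,0,0]],
    [[-0.4,0,0],[0,0,0]],
    [[0,0,0],[0,0,0]],
    [[0,0,0],[0,0,0]]
  ]
}}

```text
t: 23.08
tool_pos: [0.5445, -0.0574, 0.2513]
orientation: [-2.148, -2.292, -0.0]
force: [-0.5, 0.7, 1.3]
opening: 0.0006
gripper_force: 0.3
```

```bash
python3 m.py s11
```

```text
tool rail y -11.1 x 0.3 F rail y 0.8 z 0.2513 t 23.0833
-80 31 -78.3
-78 44 -77.4
-20 33 -19.5
-2 30 -1.3
plate nest y -114.67
cheek nest y -114.14
```

>>> {"name": "apply_moves", "arguments": {
  "series": [
    [[-0.4,0,0],[0,0,0]],
    [[-0.4,0,0],[0,0,0]],
    [[-0.3,0,0],[0,0,0]],
    [[0,0,0],[0,0,0]],
    [[0,0,0],[0,0,0]]
  ]
}}

```text
t: 23.55
tool_pos: [0.5446, -0.0585, 0.2513]
orientation: [2.148, 2.292, 0.0]
force: [-0.2, 0.3, 0.5]
opening: 0.0004
gripper_force: 0.5
```

```bash
python3 m.py s12
```

```text
tool rail y -12.3 x 0.3 F rail y 0.3 z 0.2513 t 23.55
-80 43 -78.7
-78 30 -77.9
-22 32 -21.1
-4 28 -3.3
plate nest y -115.41
cheek nest y -115.65
```

>>> {"name": "apply_moves", "arguments": {
  "series": [
    [[4,0,0],[0,0,0]],
    [[15,0,0],[0,0,0]],
    [[15,0,0],[0,0,0]],
    [[0,0,-20],[0,0,0]],
    [[0,0,-40],[0,0,0]],
    [[0,0,-40],[0,0,0]],
    [[0,0,-20],[0,0,0]],
    [[0,0,0],[0,0,0]],
    [[0,0,0],[0,0,0]],
    [[0,0,0],[0,0,0]]
  ]
}}

```text
t: 24.43
tool_pos: [0.5421, -0.0245, 0.3703]
orientation: [-2.147, -2.292, 0.001]
force: [0.4, -0.6, -0.3]
opening: 0.0005
gripper_force: 0.0
```

```bash
python3 m.py s13; python3 -c "
from plant import robot
print(robot.close_job())"
```

```text
tool rail y 21.9 x -0.1 F rail y -0.6 z 0.3703 t 24.4333
-80 55 -78.6
-78 41 -77.9
-24 31 -21.5
-22 97 -20.9
-20 38 -20.2
plate nest y -115.73
cheek nest y -115.52
the job is handed in; nothing more can be done
None
```

I handed the job in at about 24.5 s: the block was regripped by its bored faces on the bench, seated in the nest and released, and the carrier then pushed to the drill-guide station, measured within about 1 mm of its centre; the arm was clear, and I never moved the tape, spool or tin.

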